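# Flip the circuit board in its rotating holder

### The arm

A 7-joint arm with a two-finger parallel gripper is mounted at the origin on the work surface. World frame = base frame: x ahead of the robot, y to its left, z up, the work surface at z = 0. Lengths are in m, angles in rad, forces in N, time in s.
With the tool pointing down it reaches from about 0.425 to 0.875 m from the base axis. Payload 4.7 kg.
Tool frame: the origin (TCP) lies midway between the tips of the shut fingers; the grasp point (between the pads) lies 19 mm behind it; z points along the fingers, y is the direction in which the jaws open and shut (so a half turn about z gives the same grasp; the last joint's range is limited). The gripper opens to 87 mm and grips with 3 to 60 N. Pads are 19 mm wide; open, the fingers measure 117 mm over their backs; the gripper's body (75 mm by 190 mm) begins 51 mm behind the grasp point.
Start: joints at [-1.317, 0.321, -0.07, 1.45, 0.023, 1.371, -0.057], TCP at [0.154, 0.631, 0.223] pointing down, gripper open.
Joint ranges: [-2.86, 2.86], [-0.3, 2.09], [-1.38, 1.24], [0.06, 2.45], [-1.56, 4.7], [0.09, 2.05], [-2.69, 2.69]. Speed limits (rad/s): [2.57, 2.57, 3.14, 3.14, 3.14, 3.14, 3.14].

### API

Orientations are given as a rotation vector (axis times angle).
In Python, from bench import get_state, eyes, job gives the robot as it stands. The module is installed in compiled form; this text tells all that it offers.
- The arm moves only by the shell command python3 -m jog 'ROWS' [FORCE]. ROWS is JSON, a list that holds one entry, the list of rows, each a list of 5 numbers: the opening, from 0 (shut) to 1 (fully open), then the shift along the tool's x, y, z in units of 40 mm (1.0 is 40 mm), then the turn about the tool's z in units of 5 degrees (1.0 is 5 degrees). In form: [[[jaw, dx, dy, dz, turn], ...]]. A call has 1 to 10 rows; each row shifts and turns the commanded pose from where the row before left it, along the tool's axes as they then stand; what a row does not reach is not made up. A row lasts 1/8 s, in which the tool goes at most 62.5 mm and 10.7 degrees, less where a joint would pass 70% of its speed; a pose out of reach is approached as far as the arm can. A call is refused whole if a number of a shift passes 1 or a number of a turn 1, either way. A call with a gripper value outside its range is refused whole. The fingers move at their own pace and stop on an object; FORCE is the grip in N (left out, the last holds). Time passes only in rows, so rows that do not move let the fingers close. It gives the time, the measured TCP pose, the force and the opening at its end, in the units of the state.
- get_state(): the state, without advancing time (a new reading comes with each control period).
- eyes.get_image(name): name is "side" or "top"; returns (picture, depth): 384x512x3 uint8, red, green, blue; 384x512 float32, m along the optical axis (not along the pixel's ray), 0 where there is no reading.
- eyes.camera_params(name): a dict with "camera_matrix" (3x3 intrinsics, pixels), "pose" (4x4, takes a point from camera to world coordinates). Camera axes: x right, y down, z forward; pixel columns grow to the right and rows downward; lengths in m; the calibration is good to about 2 mm. A picture is of the moment at which its call begins. camera_params takes no time and is no camera call.
- job.close_job(): hands the job in, once; it reports no verdict.
The state is a dict: "time": time; "joint_positions": joint angles; "qd": joint speeds; "joint_torque": joint torques, N m; "position": TCP position; "tool_rot": TCP orientation; "ft_force": force on the tool from outside, world axes, zero at the start; "torque": the same for the moment, N m; "grip_width": opening from 0.0 (shut) to 1.0 (fully open).
Only numpy, scipy, OpenCV 4.12 (cv2) and the standard library are available. Lean on these libraries where they do the work, as an engineer would, in place of code of your own. Each camera call takes 0.05 s, during which the arm holds its last target. There are 200 camera calls.

### The job

The circuit board in the rotating holder has its components facing up; flip it over by pushing its edges round with your fingertips, so that it ends level with the solder side up, ready for soldering. Only push: do not take the board between the fingers, do not lift, tip or shove the holder, and leave the other things on the desk where they are.

Things in the scene. Friction and masses are not known exactly. Their poses are not given: they have to be found in the camera images.
- board (a joint): turn of the circuit board about the holder's horizontal axis, rad. 0: level, component side up; +pi/2: on edge, its +x edge down; +pi or -pi: level, solder side up. Turns freely either way, past a half turn; steady friction 0.07 N m (about 2 N of push near a long edge), so it stays where it is left. Starts between -0.5 and +0.5
- board_mid (a point): centre of the green circuit board, on its turning axis, 125 mm above the desk, half-way through its thickness; axes turn with the board: x across it, y along the turning axis, z out of the component side. Board 100 mm (x) by 160 mm (y), 2.4 mm thick. Its short edges are held at mid-width in steel jaws 26 mm wide (x), 12 mm thick
- board_edge (a point): middle of the board's +x long edge, 50 mm from the turning axis; the other long edge is opposite. Component side: black chip, two blue capacitors 14 mm tall, white connector, all within 10 mm of the axis; small parts 3 mm tall within 23 mm of it; bare beyond. Solder side: green with rows of small flat silver pads
- holder: the board holder, loose on rubber feet, 1.4 kg, 314 mm long (y): two blue cross feet (180 mm in x, 36 mm high) joined by two steel rods, and two uprights 111 mm either side of the middle whose round blue heads reach 142 mm above the desk, a fixed black knob outside each. Origin: centre of its underside; z up, y along the turning axis; at board turn 0 its axes are parallel to the board's
- spool: the solder spool: yellow reel of grey solder standing on its flange, 60 mm across, 42 mm high; a bystander, origin at the centre of its underside
- screwdriver: a screwdriver with a red handle lying on the desk, 160 mm long; a bystander, origin at mid-length on the desk
- tin: a green square tin with a metal lid, 67 x 67 x 119 mm high; a bystander, origin at the centre of its underside
- thermos: a black thermos flask with a steel cap, 66 mm across, 210 mm high; a bystander, origin at the centre of its underside
- flux: an amber flux bottle with a red cap, 44 mm across, 85 mm high; a bystander, origin at the centre of its underside
- analyser: a flat black logic-analyser box, 85 x 65 x 22 mm; a bystander, origin at the centre of its underside
- dish: a small round glass dish, 90 mm across, 30 mm high; a bystander, origin at the centre of its underside

How it is judged:
On the way:
1. the board has been turned past its edge (angle between board_mid's own z axis and vertical above 1.75 rad), for 0.1 s.
At the end, for the whole second after the job is handed in: the board lies solder side up, level to 0.175 rad (10 degrees), at rest; the holder stands flat on the desk within 40 mm of where it was (angle between board_mid's own z axis and vertical above 2.967 rad and velocity of joint board between -0.05 and 0.05 rad/s and distance of holder from where it was at the start of the episode below 0.04 m and height (world z) of holder below 0.006 m and angle between holder's own z axis and vertical below 0.04 rad and linear speed of holder below 0.01 m/s); the robot touches nothing.
It fails at once if the board was taken between the fingers instead of being pushed (x of the grasp point in the frame of board_mid between -0.056 and 0.056 m and y of the grasp point in the frame of board_mid between -0.08 and 0.08 m and z of the grasp point in the frame of board_mid between -0.006 and 0.006 m).
It fails at once if the holder was lifted or tipped (height (world z) of holder above 0.012 m or angle between holder's own z axis and vertical above 0.1 rad).
It fails at once if the holder was shoved more than 40 mm (distance of holder from where it was at the start of the episode above 0.04 m).
It fails at once if another thing on the desk was disturbed (moved more than 25 mm) (distance of any of spool, screwdriver, tin, thermos, flux, analyser, dish from where it was at the start of the episode above 0.025 m).
It also fails if it takes over 48 s, if anything falls off the work surface, if the arm or the gripper's body presses on something with over 40 N, if the wrist force passes 120 N, or if a joint passes its speed limit or range.

## Working session

There is one attempt and no reset: what is moved stays moved. The work goes in short steps, Python scripts to look and compute and a shell command to move; the robot and the scene stay as the last step left them, time stands still between calls to the robot, and variables do not carry over. Pictures are saved under pics/ and viewed, about 8 in all and at most 12, crops included, and the job is handed in when it is done.

```bash
mkdir -p pics
python3 - <<'E'
from bench import get_state, eyes
import cv2, numpy as np
s=get_state();print({k:np.round(v,3).tolist() for k,v in s.items()})
for n in("side","top"):
    im,d=eyes.get_image(n);p=eyes.camera_params(n);print(n,np.round(p["camera_matrix"],1).tolist(),np.round(p["pose"],3).tolist())
    cv2.imwrite(f"pics/{n}0.png",im[:,:,::-1]);np.save(f"{n}0.npy",d)
E
```

```text
{'time': 0.0, 'joint_positions': [-1.317, 0.322, -0.07, 1.452, 0.023, 1.371, -0.057], 'qd': [0.0, 0.0, -0.0, 0.001, 0.0, -0.001, -0.002], 'joint_torque': [-0.0, -49.129, -0.404, -31.253, -0.064, 0.044, 0.0], 'position': [0.154, 0.631, 0.221], 'tool_rot': [-0.376, -3.119, 0.003], 'ft_force': [-0.076, 0.201, 0.443], 'torque': [0.039, -0.015, 0.003], 'grip_width': 0.999}
side [[493.2, 0.0, 256.1], [0.0, 493.2, 191.8], [0.0, 0.0, 1.0]] [[0.923, -0.272, 0.273, 0.118], [-0.385, -0.678, 0.626, -0.907], [0.015, -0.683, -0.73, 1.143], [0.0, 0.0, 0.0, 1.0]]
top [[474.9, 0.0, 254.2], [0.0, 474.9, 186.9], [0.0, 0.0, 1.0]] [[0.053, -0.976, 0.21, 0.21], [-0.999, -0.053, 0.005, 0.003], [0.006, -0.21, -0.978, 1.62], [0.0, 0.0, 0.0, 1.0]]
```

View pics/side0.png

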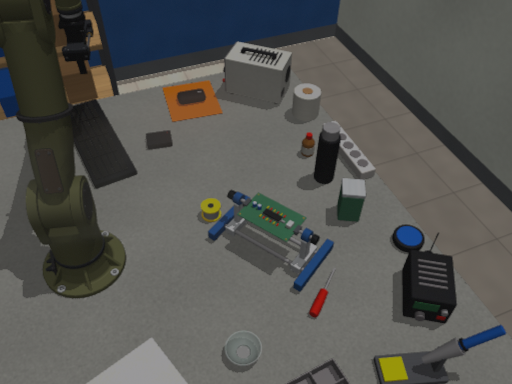

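View pics/top0.png

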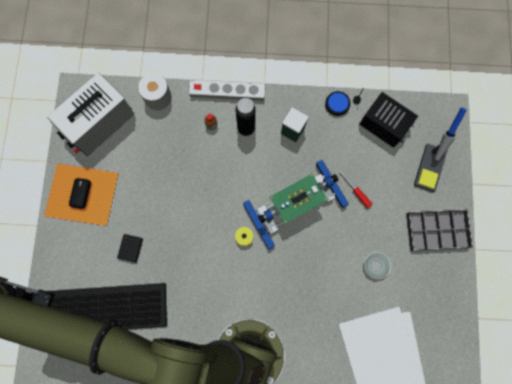

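Both views show the holder with the green board at side (270,215) and top (299,198). The spool is beside the near-left foot, the screwdriver beside the right foot, and the tin and thermos are beyond. Next I measure the board and the other objects.

```bash
cat > h.py <<'E'
from bench import get_state, eyes
import cv2, numpy as np
def cloud(n,im=None,d=None):
    if im is None: im,d=eyes.get_image(n)
    p=eyes.camera_params(n);K=p["camera_matrix"];T=np.array(p["pose"])
    v,u=np.mgrid[:384,:512]
    P=np.stack([(u-K[0][2])/K[0][0]*d,(v-K[1][2])/K[1][1]*d,d],-1)@T[:3,:3].T+T[:3,3]
    return im,P,cv2.cvtColor(im,cv2.COLOR_RGB2HSV),d>0
def mask(hsv,h0,h1,s=90,v=40): return (hsv[...,0]>=h0)&(hsv[...,0]<=h1)&(hsv[...,1]>=s)&(hsv[...,2]>=v)
def board(P,m,c=None,ax=None):
    X=P[m];X=X[(X[:,2]>.06)&(X[:,2]<.19)]
    if c is not None: X=X[np.linalg.norm(X[:,:2]-c[:2],axis=1)<.12]
    for _ in range(3):
        c0=X.mean(0);n=np.linalg.svd(X-c0,full_matrices=False)[2][2];n*=np.sign(n[2]);X=X[abs((X-c0)@n)<.004]
    return c0,n,X
E
python3 - <<'E'
from h import *
for n in("side","top"):
    im=cv2.imread(f"pics/{n}0.png")[:,:,::-1].copy();d=np.load(f"{n}0.npy")
    im,P,H,ok=cloud(n,im,d)
    print(n)
    roi=(abs(P[...,0]-.55)<.35)&(abs(P[...,1]+.1)<.45)&ok
    g=mask(H,60,90,80)&roi
    k,l,st,_=cv2.connectedComponentsWithStats(g.astype(np.uint8))
    for i in np.argsort(-st[1:,4])[:2]+1:
        X=P[l==i];print(' green',st[i],X.mean(0).round(3),X.min(0).round(3),X.max(0).round(3))
    i=1+np.argmax(st[1:,4])
    c,nn,X=board(P,l==i);r=cv2.minAreaRect(X[:,:2].astype(np.float32)*1000)
    print(' board',c.round(4),nn.round(3),len(X),r)
    b=mask(H,105,125,120)&roi&(P[...,2]<.16)
    k,l,st,_=cv2.connectedComponentsWithStats(b.astype(np.uint8))
    for i in range(1,k):
        if st[i,4]>25:
            X=P[l==i];print(' blue',st[i,4],X.mean(0).round(3),X.min(0).round(3),X.max(0).round(3),np.round(cv2.minAreaRect(X[:,:2].astype(np.float32)*1000)[0],0),np.round(cv2.minAreaRect(X[:,:2].astype(np.float32)*1000)[1:][0]))
    for nm,m in(("yel",mask(H,22,34,150)),("red",mask(H,0,8,150)|mask(H,172,180,150))):
        k,l,st,_=cv2.connectedComponentsWithStats((m&roi).astype(np.uint8))
        for i in range(1,k):
            if st[i,4]>25: X=P[l==i];print(' ',nm,st[i,4],X.mean(0).round(3))
    hi=roi&(P[...,2]>.03)
    k,l,st,_=cv2.connectedComponentsWithStats(hi.astype(np.uint8))
    for i in range(1,k):
        if st[i,4]>60: X=P[l==i];print(' high',st[i],np.median(X,0).round(3),X.min(0).round(3),X.max(0).round(3))
E
```

```text
side
 green [ 238  194   66   47 1177] [ 0.5   -0.134  0.126] [ 0.422 -0.221 -0.003] [ 0.58  -0.045  0.137]
 green [338 198  26  23 470] [ 0.755 -0.14   0.054] [ 0.728 -0.157  0.001] [ 0.784 -0.122  0.105]
 board [ 0.5004 -0.1343  0.1265] [-0.004 -0.002  1.   ] 1117 ((502.63641357421875, -131.84085083007812), (100.06250762939453, 159.92906188964844), 32.56688690185547)
 blue 94 [ 0.444 -0.038  0.128] [ 0.428 -0.057  0.034] [0.498 0.037 0.145] [469. -12.] [111.  28.]
 blue 301 [ 0.389 -0.036  0.033] [ 0.347 -0.069  0.01 ] [0.444 0.012 0.042] [400. -28.] [116.  26.]
 blue 356 [ 0.873 -0.272  0.025] [ 0.842 -0.31   0.019] [ 0.9   -0.234  0.032] [ 871. -272.] [57. 76.]
 blue 96 [ 0.558 -0.231  0.135] [ 0.545 -0.242  0.117] [ 0.576 -0.215  0.147] [ 559. -228.] [27. 20.]
 blue 572 [ 0.573 -0.262  0.033] [ 0.5   -0.312  0.006] [ 0.656 -0.2    0.044] [ 580. -256.] [181.  24.]
  yel 282 [0.381 0.033 0.034]
  red 34 [0.776 0.174 0.08 ]
  red 253 [ 0.535 -0.366  0.023]
  red 37 [ 0.8   -0.523  0.027]
 high [299  93  21  23 337] [0.861 0.335 0.072] [0.828 0.322 0.03 ] [0.9   0.35  0.105]
 high [
[... 1479 characters left out ...]
77 0.078]
  red 140 [ 0.537 -0.361  0.023]
 high [160  79  11  26 206] [0.856 0.338 0.094] [0.829 0.326 0.032] [0.9   0.35  0.109]
 high [ 189   88   76   46 1055] [0.782 0.061 0.071] [ 0.741 -0.006  0.03 ] [0.9   0.262 0.221]
 high [ 361   91   57   54 1700] [ 0.802 -0.437  0.095] [ 0.726 -0.53   0.03 ] [ 0.897 -0.351  0.107]
 high [281 107  28  33 555] [ 0.759 -0.112  0.117] [ 0.727 -0.157  0.03 ] [ 0.814 -0.07   0.13 ]
 high [205 114  13  14 139] [0.771 0.173 0.06 ] [0.754 0.154 0.031] [0.797 0.195 0.094]
 high [ 244  159  105   90 2847] [ 0.501 -0.129  0.125] [ 0.346 -0.31   0.03 ] [0.663 0.043 0.151]
 high [236 227  18  18 250] [0.383 0.036 0.042] [0.354 0.006 0.032] [0.411 0.063 0.053]
```

Board is level (turn ≈ 0) and measures 100 x 160. Its centre is (0.5025, -0.132, 0.125), with the across direction u = (0.844, 0.536).

1. Press the far (+u) edge down.
2. Push the raised edge over from the -u side.
3. Press it flat.

I start by travelling to the board with the fingers shut.

```bash
cat > w.py <<'E'
from h import *
import sys
from scipy.spatial.transform import Rotation as R
s=get_state();p=np.array(s["position"]);M=R.from_rotvec(s["tool_rot"]).as_matrix()
c=np.array([.5025,-.132]);u=np.array([.844,.536]);a=np.array([-.536,.844])
q=p[:2]-c
print('t',round(s["time"],2),'pos',p.round(4),'u,a mm',round(q@u*1e3,1),round(q@a*1e3,1),'z',round(p[2]*1e3,1),'F',np.round(s["ft_force"],1),'yaw err deg',round(np.degrees(np.arctan2(*(M[:2,0]@a,M[:2,0]@u))),2),'grip',round(s["grip_width"],2))
if len(sys.argv)>1:
    t=np.array(list(map(float,sys.argv[1:4])))/1e3
    w=np.r_[c+u*t[0]+a*t[1],t[2]]
    print('units to target',((M.T@(w-p))/.04).round(2))
E
python3 -m jog '[[[0,-0.87,-0.77,0,0],[0,-0.87,-0.77,0,0],[0,-0.87,-0.77,0,0],[0,-0.87,-0.77,0,0],[0,-0.87,-0.77,0,0],[0,-0.87,-0.77,0,0],[0,-0.87,-0.77,0,0],[0,-0.87,-0.77,0,0],[0,-0.87,-0.77,0,0],[0,-0.87,-0.77,0,0]]]' 20
python3 -m jog '[[[0,-0.54,-0.9,0,0],[0,-0.54,-0.9,0,0],[0,-0.54,-0.9,0,0],[0,-0.54,-0.9,0,0],[0,-0.54,-0.9,0,0],[0,-0.54,-0.9,0,0],[0,-0.54,-0.9,0,0],[0,-0.54,-0.9,0,0],[0,-0.54,-0.9,0,0]]]'
python3 -m jog '[[[0,0,0,0,1],[0,0,0,0,1],[0,0,0,0,1],[0,0,0,0,1],[0,0,0,0,1],[0,0,0,0,1],[0,0,0,0,1],[0,0,0,0,1],[0,0,0,0,1],[0,0,0,0,1]]]'
python3 w.py 35 0 150
```

```text
time: 1.35
position: [0.4198, 0.2481, 0.2223]
tool_rot: [-0.376, -3.119, 0.0]
ft_force: [0.5, 0.4, 0.3]
grip_width: 0.017
time: 2.48
position: [0.5312, -0.1124, 0.2223]
tool_rot: [-0.375, -3.119, -0.001]
ft_force: [-0.0, -0.0, -0.5]
grip_width: 0.007
time: 3.72
position: [0.5309, -0.1112, 0.2222]
tool_rot: [-1.662, -2.665, 0.0]
ft_force: [0.1, 0.9, -0.2]
grip_width: 0.005
t 3.73 pos [ 0.5309 -0.1112  0.2222] u,a mm 35.1 2.3 z 222.2 F [ 0.1  0.9 -0.2] yaw err deg 83.68 grip 0.01
units to target [-0.06  0.01  1.8 ]
```

```bash
python3 -m jog '[[[0,0,0,0,1],[0,0,0,0,1],[0,0,0,0,1],[0,0,0,0,1],[0,0,0,0,1],[0,0,0,0,1],[0,0,0,0,1],[0,0,0,0,1],[0,0,0,0,1],[0,0,0,0,1]]]' >/dev/null
python3 -m jog '[[[0,0,0,0,1],[0,0,0,0,1],[0,0,0,0,1],[0,0,0,0,1],[0,0,0,0,1],[0,0,0,0,1],[0,0,0,0,0.74],[0,0,0,0,0]]]' >/dev/null
python3 w.py 35 0 150
```

```text
t 5.97 pos [ 0.5309 -0.1112  0.2222] u,a mm 35.1 2.3 z 222.2 F [-0.1 -0.2  0.3] yaw err deg 0.19 grip 0.0
units to target [-0.    0.06  1.81]
```

```bash
python3 -m jog '[[[0,0,0,0.6,0],[0,0,0,0.6,0],[0,0,0,0.6,0],[0,0,0,0.3,0],[0,0,0,0.2,0],[0,0,0,0.2,0],[0,0,0,0.1,0],[0,0,0,0,0]]]'
python3 w.py 35 0 92
python3 - <<'E'
from h import *
im,d=eyes.get_image("side");cv2.imwrite("pics/side1.png",cv2.resize(im[140:320,180:400,::-1],None,fx=3,fy=3))
E
```

```text
time: 6.98
position: [0.5315, -0.1115, 0.1187]
tool_rot: [3.015, 0.88, 0.001]
ft_force: [0.4, 0.4, 0.7]
grip_width: 0.005
t 6.97 pos [ 0.5315 -0.1115  0.1187] u,a mm 35.5 1.8 z 118.7 F [0.4 0.4 0.7] yaw err deg 0.14 grip 0.0
units to target [-0.01  0.04  0.67]
```

View pics/side1.png

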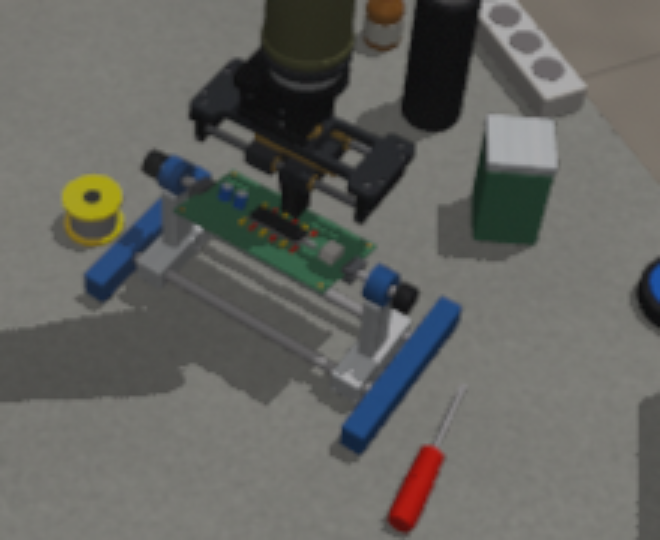

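The fingers are shut at (295,195) in the crop, just inside the far edge. The near edge is starting to rise and the body clears the heads. I continue pressing.

```bash
python3 -m jog '[[[0,0,0,0.15,0],[0,0,0,0.15,0],[0,0,0,0.15,0],[0,0,0,0.12,0],[0,0,0,0.1,0],[0,0,0,0,0]]]'
python3 w.py -65 0 150
cat > b.py <<'E'
from h import *
for n in("side","top"):
    im,P,H,ok=cloud(n);roi=(np.hypot(P[...,0]-.5025,P[...,1]+.132)<.1)&ok&(P[...,2]>.06)&(P[...,2]<.2)
    c,nn,X=board(P,mask(H,60,90,80)&roi)
    u=np.array([.844,.536,0]);a=np.array([-.536,.844,0])
    pu=(X-[.5025,-.132,.125])@u*1e3
    print(n,len(X),'n.u,n.a,n.z',(nn@u).round(3),(nn@a).round(3),nn[2].round(3),'tilt deg',round(np.degrees(np.arctan2(nn@u,nn[2])),1),'u range',np.percentile(pu,[1,99]).round(0),'z',np.percentile(X[:,2]*1e3,[1,99]).round(0))
E
python3 b.py
```

```text
time: 7.78
position: [0.5309, -0.1112, 0.0912]
tool_rot: [-3.015, -0.881, 0.001]
ft_force: [-0.2, 0.7, -0.4]
grip_width: 0.009
t 7.78 pos [ 0.5309 -0.1112  0.0912] u,a mm 35.1 2.3 z 91.2 F [-0.2  0.7 -0.4] yaw err deg 0.14 grip 0.01
units to target [-2.5   0.05 -1.47]
side 41 n.u,n.a,n.z 0.838 -0.003 0.546 tilt deg 56.9 u range [-28.  16.] z [102. 170.]
top 92 n.u,n.a,n.z 0.853 -0.003 0.522 tilt deg 58.6 u range [-26.  -0.] z [127. 170.]
```

Tilt is about 57°, with the raised edge at u≈-27, z≈167. I go up and over to the -u side, then down behind that edge.

```bash
python3 -m jog '[[[0,0,0,-0.5,0],[0,0,0,-0.65,0],[0,0,0,-0.65,0],[0,0,0,-0.65,0],[0,0,0,-0.65,0],[0,-0.5,0,0,0],[0,-0.7,0,0,0],[0,-0.7,0,0,0],[0,-0.6,0,0,0],[0,0,0,0,0]]]'
python3 -m jog '[[[0,0,0,0.4,0],[0,0,0,0.4,0],[0,0,0,0.4,0],[0,0,0,0.17,0],[0,0,0,0,0]]]'
python3 w.py -36 0 160
python3 b.py
```

```text
time: 9.12
position: [0.446, -0.1667, 0.2169]
tool_rot: [-3.016, -0.876, -0.004]
ft_force: [1.5, -0.2, 0.5]
grip_width: 0.006
time: 9.75
position: [0.4466, -0.1651, 0.1602]
tool_rot: [3.016, 0.881, -0.003]
ft_force: [-0.4, 0.2, 0.0]
grip_width: 0.006
t 9.75 pos [ 0.4466 -0.1651  0.1602] u,a mm -65.0 2.0 z 160.2 F [-0.4  0.2  0. ] yaw err deg 0.14 grip 0.01
units to target [0.72 0.05 0.  ]
side 9 n.u,n.a,n.z 0.843 -0.001 0.538 tilt deg 57.5 u range [-24.   9.] z [112. 164.]
top 143 n.u,n.a,n.z 0.838 0.007 0.545 tilt deg 57.0 u range [-22.  24.] z [ 90. 163.]
```

```bash
python3 -m jog '[[[0,0.3,0,0,0],[0,0.3,0,0,0],[0,0.15,0,-0.03,0],[0,0.15,0,-0.03,0],[0,0.15,0,-0.03,0],[0,0.15,0,-0.03,0],[0,0.15,0,-0.03,0],[0,0.15,0,0,0],[0,0.15,0,0,0],[0,0,0,0,0]]]'
python3 w.py 5 0 166
python3 b.py
python3 - <<'E'
from h import *
im,d=eyes.get_image("side");cv2.imwrite("pics/side2.png",cv2.resize(im[140:320,180:400,::-1],None,fx=3,fy=3))
E
```

```text
time: 11.1
position: [0.5031, -0.129, 0.1669]
tool_rot: [3.015, 0.882, 0.001]
ft_force: [-0.9, -0.4, -0.2]
grip_width: 0.007
t 11.1 pos [ 0.5031 -0.129   0.1669] u,a mm 2.2 2.2 z 166.9 F [-0.9 -0.4 -0.2] yaw err deg 0.18 grip 0.01
units to target [0.07 0.05 0.02]
side 1265 n.u,n.a,n.z -0.952 0.003 0.307 tilt deg -72.1 u range [-15.  16.] z [ 80. 170.]h.py:14: RuntimeWarning: Mean of empty slice.
  c0=X.mean(0);n=np.linalg.svd(X-c0,full_matrices=False)[2][2];n*=np.sign(n[2]);X=X[abs((X-c0)@n)<.004]
  ret = um.true_divide(
Traceback (most recent call last):
  File "b.py", line 4, in <module>
    c,nn,X=board(P,mask(H,60,90,80)&roi)
           ~~~~~^^^^^^^^^^^^^^^^^^^^^^^^
  File "h.py", line 14, in board
    c0=X.mean(0);n=np.linalg.svd(X-c0,full_matrices=False)[2][2];n*=np.sign(n[2]);X=X[abs((X-c0)@n)<.004]
                   ~~~~~~~~~~~~~~~~~~~~~~~~~~~~~~~~~~~~~~~~~~^^^
IndexError: index 2 is out of bounds for axis 0 with size 0
```

View pics/side2.png

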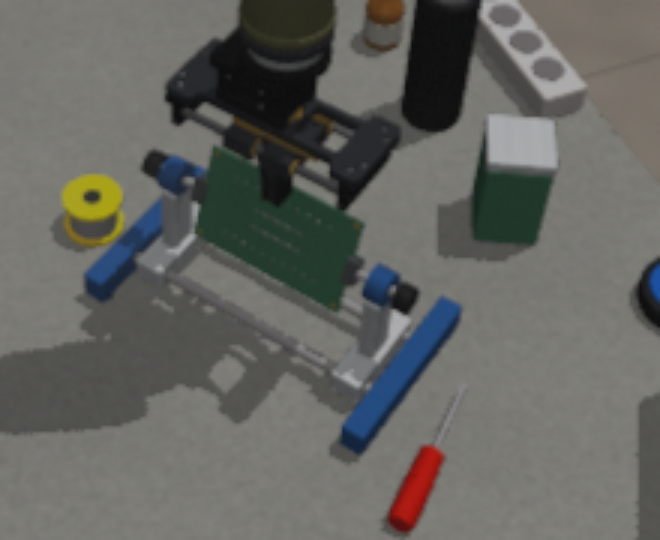

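The solder side is now showing, about 18° past vertical, and the holder has not moved. I follow the edge over and press it down to level.

```bash
python3 -m jog '[[[0,0.15,0,0.04,0],[0,0.15,0,0.05,0],[0,0.15,0,0.07,0],[0,0.1,0,0.12,0],[0,0.08,0,0.15,0],[0,0.07,0,0.17,0],[0,0,0,0.15,0],[0,0,0,0.15,0],[0,0,0,0.12,0],[0,0,0,0,0]]]'
python3 w.py 30 0 126
python3 b.py
```

```text
time: 12.5
position: [0.5257, -0.1146, 0.1257]
tool_rot: [-3.015, -0.881, 0.002]
ft_force: [-0.2, -0.2, 0.7]
grip_width: 0.005
t 12.5 pos [ 0.5257 -0.1146  0.1257] u,a mm 28.9 2.2 z 125.7 F [-0.2 -0.2  0.7] yaw err deg 0.14 grip 0.01
units to target [ 0.03  0.06 -0.01]
side 1290 n.u,n.a,n.z 0.059 0.0 0.998 tilt deg 3.4 u range [-48.  49.] z [122. 132.]
top 176 n.u,n.a,n.z 0.096 0.029 0.995 tilt deg 5.5 u range [-49.   1.] z [124. 133.]
```

```bash
python3 -m jog '[[[0,0,0,-0.3,0],[0,0,0,-0.6,0],[0,0,0,-0.8,0],[0,0,0,-0.8,0],[0,0,0,-0.8,0],[0,0,0,0,0],[0,0,0,0,0]]]'
python3 b.py
python3 - <<'E'
from h import *
im,d=eyes.get_image("side");cv2.imwrite("pics/side3.png",cv2.resize(im[140:320,180:400,::-1],None,fx=3,fy=3))
im,P,H,ok=cloud("side",im,d)
m=mask(H,105,125,120)&ok&(np.hypot(P[...,0]-.5,P[...,1]+.13)<.22)&(P[...,2]<.16)
k,l,st,_=cv2.connectedComponentsWithStats(m.astype(np.uint8))
for i in range(1,k):
    if st[i,4]>50: print(st[i,4],P[l==i].mean(0).round(3))
E
```

```text
time: 13.48
position: [0.5258, -0.1146, 0.258]
tool_rot: [-3.015, -0.88, 0.0]
ft_force: [-0.2, -0.1, -0.2]
grip_width: 0.004
side 1348 n.u,n.a,n.z 0.06 -0.0 0.998 tilt deg 3.4 u range [-48.  48.] z [121. 132.]
top 68 n.u,n.a,n.z 0.126 -0.027 0.992 tilt deg 7.2 u range [-49.  45.] z [120. 133.]
89 [ 0.445 -0.038  0.127]
302 [ 0.389 -0.036  0.033]
97 [ 0.557 -0.231  0.135]
569 [ 0.572 -0.263  0.034]
```

View pics/side3.png

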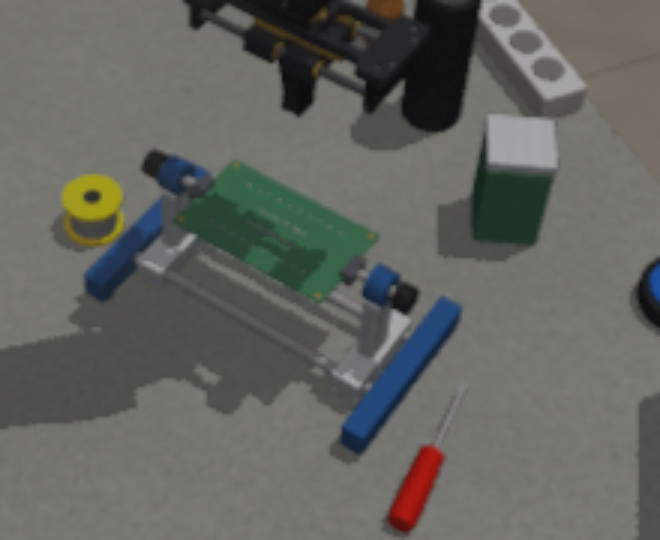

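The solder side is up and the holder hasn't moved. The +u edge is a few degrees low: side reads 3.4°, while top is partly hidden by the gripper. A gentle nudge on the -u edge adds margin.

```bash
python3 -m jog '[[[0,-0.8,0,0,0],[0,-0.8,0,0,0],[0,0,0,0.7,0],[0,0,0,0.8,0],[0,0,0,0.8,0],[0,0,0,0.5,0],[0,0,0,0.15,0],[0,0,0,0,0]]]' >/dev/null
python3 w.py -35 0 127.5
```

```text
t 14.62 pos [ 0.472 -0.149  0.14 ] u,a mm -34.9 1.9 z 140.0 F [ 0.3 -0.2  0.6] yaw err deg 0.13 grip 0.01
units to target [-0.    0.05  0.31]
```

```bash
python3 -m jog '[[[0,0,0,0.07,0],[0,0,0,0.06,0],[0,0,0,0.05,0],[0,0,0,0.04,0],[0,0,0,0.04,0],[0,0,0,0.03,0],[0,0,0,0.02,0],[0,0,0,0,0]]]'
python3 b.py
python3 -m jog '[[[0,0,0,-0.2,0],[0,0,0,-0.5,0],[0,0,0,-0.8,0],[0,0,0,-0.8,0],[0,-1,0,-0.4,0],[0,-0.5,0.6,-0.4,0],[0,0,0.9,0,0],[0,0,0.9,0,0],[0,0,0.9,0,0],[0,0,0.9,0,0]]]'
python3 -m jog '[[[0,0,0.9,0,0],[0,0,0.9,0,0],[0,0,0.9,0,0],[0,0,0,0,0],[0,0,0,0,0]]]'
python3 b.py;python3 w.py
```

```text
time: 15.62
position: [0.4721, -0.1491, 0.1277]
tool_rot: [-3.016, -0.881, 0.0]
ft_force: [-0.4, -0.0, 0.1]
grip_width: 0.008
side 617 n.u,n.a,n.z 0.03 -0.0 1.0 tilt deg 1.7 u range [-49.  47.] z [123. 131.]
top 217 n.u,n.a,n.z 0.037 -0.003 0.999 tilt deg 2.1 u range [ 9. 48.] z [122. 130.]
time: 16.98
position: [0.5135, -0.3233, 0.252]
tool_rot: [3.014, 0.883, -0.0]
ft_force: [0.7, 0.1, 1.5]
grip_width: 0.011
time: 17.6
position: [0.57, -0.4135, 0.2519]
tool_rot: [-3.015, -0.881, 0.0]
ft_force: [0.2, -0.2, -0.5]
grip_width: 0.005
side 1391 n.u,n.a,n.z 0.026 -0.001 1.0 tilt deg 1.5 u range [-48.  48.] z [122. 131.]
top 980 n.u,n.a,n.z 0.024 -0.001 1.0 tilt deg 1.4 u range [-44.  47.] z [122. 131.]
t 17.7 pos [ 0.5703 -0.4128  0.2523] u,a mm -93.3 -273.3 z 252.3 F [ 0.4  0.6 -0.5] yaw err deg 0.2 grip 0.0
```

Both unobstructed views agree on a tilt of about 1.5°, so I take one last look and hand in.

Run:
```python
from h import *
from bench import job
im,d=eyes.get_image("top");cv2.imwrite("pics/top4.png",im[:,:,::-1])
im,P,H,ok=cloud("top",im,d)
for nm,m in(("spool",mask(H,22,34,150)),("red",mask(H,0,8,150)|mask(H,172,180,150)),("blue",mask(H,105,125,120)&(P[...,2]<.16))):
    k,l,st,_=cv2.connectedComponentsWithStats((m&ok&(abs(P[...,0]-.55)<.3)&(abs(P[...,1]+.1)<.3)).astype(np.uint8))
    for i in range(1,k):
        if st[i,4]>25: print(nm,st[i,4],P[l==i].mean(0).round(3))
job.close_job()
```

```text
spool 34 [0.397 0.046 0.042]
red 33 [0.775 0.177 0.08 ]
blue 31 [ 0.845 -0.27   0.028]
blue 230 [ 0.597 -0.23   0.067]
blue 234 [0.449 0.005 0.037]
blue 53 [ 0.441 -0.039  0.138]
the job is handed in; nothing more can be done
```

View pics/top4.png

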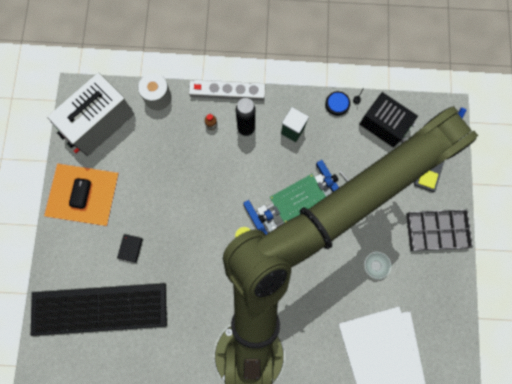

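The board is flipped: it ended solder side up, and I handed the job in at about 18 s of the 48 s allowed. I kept the fingers shut and only pushed. I pressed the far long edge down to about 57° and pushed the raised edge over the top from the other side. Then I pressed it flat, and a light nudge on the opposite edge corrected a 3.4° tilt.

- **Level:** with the arm clear of the board, both cameras showed a tilt of about 1.5° (limit 10°). The earlier top reading of 5–7° disagreed with the side view, because the gripper hid most of the board then.
- **Holder:** measured from the side view before the final nudge, it was within about 2 mm of its starting place. After the nudge the one part not hidden, a blue head, was within about 1 mm in the top view.
- **Other things:** the flux bottle measured within 1 mm of where it was, and the tin, thermos, analyser and dish look unmoved in the last picture. The arm partly hid the spool, so its shifted reading (about 20 mm) is not a true position. It hid the screwdriver completely. Both looked undisturbed in the picture before the nudge, and the tool was at least 0.25 m above the desk when it passed over on the way out.

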